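# Clip the icing rolling pin into its holder

### The arm

A 7-joint arm with a two-finger parallel gripper is mounted at the origin on a cart in front of the work surface, level with it; the furniture and walls round the work are solid. World frame = base frame: x ahead of the robot, y to its left, z up, the work surface at z = 0. Lengths are in mm, angles in rad, forces in N, time in s.
With the tool pointing down it reaches from about 425 to 875 mm from the base axis. Payload 4.7 kg.
Tool frame: the origin (TCP) lies at the very end of the fingers, on their centre line; the grasp point (between the pads) lies 19 mm behind it; z points along the fingers, y is the line along which they close (so a half turn about z gives the same grasp; the last joint's range is limited). The gripper opens to 87 mm and grips with 3 to 60 N. Pads are 19 mm wide; open, the fingers measure 117 mm over their backs; the gripper's body (75 mm by 190 mm) begins 51 mm behind the grasp point.
Start: joints at [-1.09, 0.321, -0.07, 1.45, 0.023, 1.371, -0.057], TCP at [292.549, 580.466, 222.587] pointing down, gripper open.
Joint ranges: [-2.86, 2.86], [-0.3, 2.09], [-1.38, 1.24], [0.06, 2.45], [-1.56, 4.7], [0.09, 2.05], [-2.69, 2.69]. Speed limits (rad/s): [2.57, 2.57, 3.14, 3.14, 3.14, 3.14, 3.14].

### API

Orientations are given as a unit quaternion [w, x, y, z].
In Python, from rig import state, viewer, job_done gives the robot as it stands.
- The arm moves only by the tool servo_tool, never from a script. Its argument "targets" is a list of rows, each a list of 7 numbers: the shift along the tool's x, y, z in units of 0.025 m (1.0 is 0.025 m), then the turn, a rotation vector about the tool's x, y, z in units of 4 degrees (1.0 is 4 degrees), then the opening, from 0 (shut) to 1 (fully open). In form: [[dx, dy, dz, rx, ry, rz, claw], ...]. A call has 1 to 5 rows; each row shifts and turns the commanded pose from where the row before left it, along the tool's axes as they then stand; what a row does not reach is not made up. A row lasts 1/12 s, in which the tool goes at most 41.7 mm and 7.16 degrees, less where a joint would pass 70% of its speed; a pose out of reach is approached as far as the arm can. A call with a number of a shift or a turn outside -1 to 1 is refused whole. A call with a gripper value outside its range is refused whole. The fingers move at their own pace and stop on an object; the grip force is fixed at half the most. Time passes only in rows, so rows that do not move let the fingers close. It gives the time, the measured TCP pose, the force, the opening and the grip force at its end, in the units of the state.
- state(): the state, without advancing time (a new reading comes with each control period).
- viewer.get_image(name): name is "scene" or "top" or "wrist"; returns a dict with "frame" (420x560x3 uint8, blue, green, red), "fov_y" (degrees; the focal length in pixels is half the picture's height over the tangent of half this angle, whatever the lens; pixels are square), "cx", "cy" (the principal point, pixels), "R" (3x3) and "t" (3): a world point X has camera coordinates R X + t; the wrist camera has in their place "hand_eye" (4x4, takes a point from camera to tool coordinates, whose origin is the TCP and whose axes are the flange's). Camera axes: x right, y down, z forward; pixel columns grow to the right and rows downward; lengths in mm; the calibration is good to about 2 mm. A picture is of the moment at which its call begins: read the wrist's pose just before it. There is no depth.
- job_done(): hands the job in; it is judged then, once.
The state is a dict: "time_s": time; "joint_positions": joint angles; "qvel": joint speeds; "joint_efforts": joint torques, N m; "position": TCP position; "orientation": TCP orientation; "force": force on the tool from outside, world axes, zero at the start; "wrist_torque": the same for the moment, N m; "width": opening from 0.0 (shut) to 1.0 (fully open); "grip_force": force on a finger pad.
Only numpy, scipy, OpenCV 4.12 (cv2) and the standard library are available. Lean on these libraries where they do the work, as an engineer would, in place of code of your own. Each camera call takes 0.05 s, during which the arm holds its last target. There are 200 camera calls.

### The job

The muffins are decorated, so put the small white icing rolling pin away: press it down past the orange sprung jaws of the grey holder until it sits fully home in both fork clips with both jaws closed over it, then let go of it. Leave the muffins and the other things on the worktop where they stand.

Things in the scene. Friction and masses are not known exactly. Their poses are not given: they have to be found in the camera images.
- rolling_pin: icing rolling pin lying on the worktop: white round rod, 20 mm diameter, with a green six-sided cap at each end (18 mm long, 30 mm across flats) that keeps it from rolling; 200 mm long over all, 164 mm of bare rod between the caps; about 110 g. Origin: on the axis at mid-length, 15 mm above the worktop at the start. Its y axis runs along the rod; both ends are alike.
- pin_holder: grey holder, fixed: base plate 70 (x) x 160 (y) x 12 mm with two fork clips, each 16 mm wide in y (21 at the hinge), at y = +58 and -58 mm; 95 mm free between them for the fingers. Each has a fixed grey jaw at -x, an orange sprung jaw at +x, a slot 23 mm wide with its floor 35 mm above the worktop, a flared mouth, top at 75 mm. Origin: centre of the underside.
- seat (a point): midway between the forks, 45 mm above the worktop: where the middle of the rod's axis lies when it is home. Axes as the holder's: y along the seated rod, z up, x to the orange jaws. The green caps go outside the forks (14 mm end play each way). Going down, the rod meets the ramps with its axis about 70 mm above the worktop; pushing past takes 5 to 12 N in all.
- jaw_left (a joint): orange sprung jaw of the fork at y = +58 mm, hinged at its foot: angle in rad, 0 closed (held by its spring), grows as the rod pushes it open toward the holder's +x, up to 0.5; about 0.13 lets the rod pass, then it snaps back over the rod.
- jaw_right (a joint): orange sprung jaw of the fork at y = -58 mm: the same.
- timer: red round kitchen timer, 68 mm across, 53 mm tall, a bystander; origin at the centre of its underside.
- jar: spice jar with a red lid, 45 mm across, 106 mm tall, a bystander; origin at the centre of its underside.
- salt_box: small white carton, 38 x 58 x 86 mm, a bystander; origin at the centre of its underside.
- muffin_1: muffin in a white paper case, 69 mm across, 36 mm tall, a bystander; origin at the centre of its underside.
- muffin_2: another muffin in a white paper case, 69 mm across, 36 mm tall, a bystander; origin at the centre of its underside.
- spoon: metal teaspoon, 132 x 26 x 9 mm, a bystander; origin at the centre of its underside, x along it.
Not all that is in view belongs to the job. What is shaped like the rolling_pin but turquoise is not meant.

How it is judged (in metres and radians):
At the end, for the whole second after the job is handed in: The rolling pin lies fully home in both forks: its middle within 4 mm of the seat across the slot, 16 mm along it and 3 mm in height, its axis within 0.05 rad of the holder's y axis, both orange jaws closed again (under 0.05 rad), the pin released and at rest (x of rolling_pin in the frame of seat between -0.004 and 0.004 m and y of rolling_pin in the frame of seat between -0.016 and 0.016 m and z of rolling_pin in the frame of seat between -0.003 and 0.003 m and angle between the y axis of rolling_pin and the y axis of seat, either way round below 0.05 rad and value of joint each of jaw_left, jaw_right below 0.05 rad and linear speed of rolling_pin below 0.02 m/s); the robot touches nothing.
It fails at once if a bystander (timer, jar, carton, muffin or teaspoon) is moved more than 40 mm (distance of any of timer, jar, salt_box, muffin_1, muffin_2, spoon from where it was at the start of the episode above 0.04 m).
It fails at once if the timer, the jar, the carton or a muffin is tipped over (angle between any of timer, jar, salt_box, muffin_1, muffin_2's own z axis and vertical above 0.6 rad).
It also fails if it takes over 42 s, if anything falls off the work surface, if the arm or the gripper's body presses on something with over 40 N, if the wrist force passes 120 N, or if a joint passes its speed limit or range.

## Working session

There is one attempt and no reset: what is moved stays moved. The work goes in short steps, Python scripts to look and compute and a tool call to move; the robot and the scene stay as the last step left them, time stands still between calls to the robot, and variables do not carry over. Pictures are saved under pics/ and viewed, at most 10 in all, crops included, and the job is handed in when it is done.

Besides the shell and the picture viewer there is one more tool, called after ">>>" as name(argument=value, ...) on one line, values as JSON. servo_tool: Moves the arm, as the interface text tells. Its arguments: {"type":"object","properties":{"targets":{"type":"array"}},"required":["targets"]}

```bash
mkdir -p pics; cat > h.py <<'E'
import numpy as np, cv2
from rig import state, viewer
def grab(n,f):
    d=viewer.get_image(n); cv2.imwrite('pics/'+f,d['frame']); np.save('pics/'+f+'.npy',d,allow_pickle=True); return d
def load(f): return np.load('pics/'+f+'.npy',allow_pickle=True).item()
def foc(d): return d['frame'].shape[0]/2/np.tan(np.radians(d['fov_y'])/2)
def ray(d,u,v,z):
    f=foc(d);R=np.array(d['R']);t=np.array(d['t']).ravel()
    c=-R.T@t; w=R.T@np.array([(u-d['cx'])/f,(v-d['cy'])/f,1]); return c+w*(z-c[2])/w[2]
def proj(d,X):
    p=np.array(d['R'])@np.array(X,float)+np.array(d['t']).ravel(); f=foc(d); return [d['cx']+f*p[0]/p[2],d['cy']+f*p[1]/p[2]]
E
python3 - <<'E'
from h import *
for n in('top','scene'):
    d=grab(n,n+'1.png'); print(n,d['fov_y'],d['cx'],d['cy'],np.round(d['R'],3).tolist(),d['t'],d.keys())
s=state();print(s['position'],s['orientation'],s['width'],s['time_s'],s['force'])
E
```

```text
top 48.00576919901265 283.2946213774347 210.79565975090705 [[-0.02, -1.0, -0.011], [-0.982, 0.022, -0.186], [0.186, 0.008, -0.983]] [  72.79093776  457.10658892 1107.60020899] dict_keys(['frame', 'fov_y', 'cx', 'cy', 'R', 't'])
scene 48.53123490756236 275.8083735881214 211.89006078597646 [[0.451, -0.893, -0.007], [-0.374, -0.182, -0.909], [0.81, 0.412, -0.416]] [-165.13521629  233.73963644  889.88876688] dict_keys(['frame', 'fov_y', 'cx', 'cy', 'R', 't'])
[292.33062316 579.98985712 221.55748519] [-1.49646228e-04  2.31262498e-01  9.72890997e-01 -8.61766659e-04] 1.0003627414579275 0.1 [0.16692379 0.92043636 0.34922831]
```

View pics/top1.png

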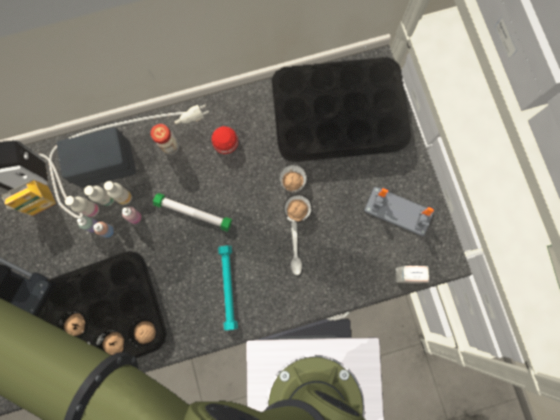

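View pics/scene1.png

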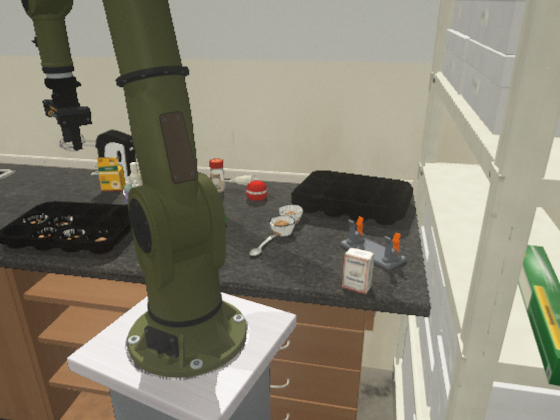

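Top view: two pin-shaped things. One is a white rod with green caps at (193,211), the other is all turquoise at (228,288). The first fits the description. The holder is at (400,212), with its orange jaws at (384,193) and (427,213), on the far side. Next I'll measure and confirm in a crop.

```bash
python3 - <<'E'
from h import *
d=load('top1.png'); im=d['frame']; hsv=cv2.cvtColor(im,cv2.COLOR_BGR2HSV)
def blobs(m,box,mn=15):
    k=np.zeros(m.shape,np.uint8);x0,y0,x1,y1=box;k[y0:y1,x0:x1]=m[y0:y1,x0:x1]
    n,l,s,c=cv2.connectedComponentsWithStats(k); return [(c[i],s[i,4]) for i in range(1,n) if s[i,4]>=mn]
g=blobs(cv2.inRange(hsv,(45,90,40),(80,255,255)),(140,180,245,245))
for c,a in g: print('cap',c,a,ray(d,*c,15))
w=blobs(cv2.inRange(hsv,(0,0,150),(180,70,255)),(155,190,235,235)); 
for c,a in w: print('rod',c,a,ray(d,*c,15))
o=blobs(cv2.inRange(hsv,(3,150,120),(20,255,255)),(360,175,445,235),5)
for c,a in o: print('jaw',c,a,ray(d,*c,60))
a=cv2.resize(im[185:240,145:240],None,fx=5,fy=5,interpolation=cv2.INTER_CUBIC)
b=cv2.resize(im[180:240,355:445],None,fx=5,fy=5,interpolation=cv2.INTER_CUBIC)
H=np.zeros((575,475,3),np.uint8);H[:275]=a;H[275:,:450]=b;cv2.imwrite('pics/crop1.png',H)
E
```

```text
cap [157.68269231 199.32692308] 104 [500.26654385 379.38517002  15.        ]
cap [225.72222222 223.71296296] 108 [434.28443383 207.49804522  15.        ]
rod [191.21501014 210.87829615] 493 [468.75064508 294.19963027  15.        ]
jaw [383.0212766  192.12765957] 47 [ 495.94083915 -178.76172568   60.        ]
jaw [428.14 210.88] 50 [ 447.50348823 -283.83249883   60.        ]
```

View pics/crop1.png

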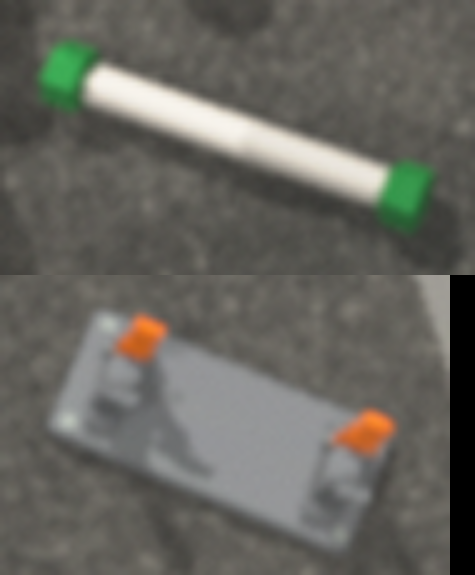

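The crop confirms it: a white rod with hex green caps (184 mm between cap centres, 182 expected). The holder's jaws are 116 mm apart, as specified. Now plan the approach.

```bash
cat >> h.py <<'E'
from scipy.spatial.transform import Rotation as Ro
def rot(s): q=s['orientation']; return Ro.from_quat([q[1],q[2],q[3],q[0]])
def goalR(ydeg):
    a=np.radians(ydeg); y=np.array([np.cos(a),np.sin(a),0]); z=np.array([0,0,-1.]); return Ro.from_matrix(np.c_[np.cross(y,z),y,z])
def plan(pos,ydeg,n=None,claw=1,dec=2):
    s=state(); p=np.array(s['position']);r=rot(s);G=goalR(ydeg); dv=(r.inv()*G).as_rotvec(); D=np.array(pos)-p
    m=max(np.linalg.norm(D)/24,np.degrees(np.linalg.norm(dv))/3.95); n=n or max(1,int(np.ceil(m)))
    print('err',D.round(1),np.degrees(dv).round(1),'rows',n,'t',s['time_s'],'f',np.round(s['force'],1),'w',round(s['width'],3))
    rows=[]
    for i in range(n):
        ri=r*Ro.from_rotvec(dv*i/n)
        rows.append(list(np.round(np.r_[ri.inv().apply(D/n)/25,np.degrees(dv)/n/4],dec)+0.)+[claw])
    for i in range(0,n,5): print(str([[float(x) for x in q] for q in rows[i:i+5]]).replace(' ',''))
E
python3 - <<'E'
from h import *
d=load('top1.png'); im=d['frame'];hsv=cv2.cvtColor(im,cv2.COLOR_BGR2HSV)
m=cv2.inRange(im,(85,80,75),(190,180,180))&cv2.inRange(hsv,(90,15,80),(130,90,200))
k=np.zeros_like(m);k[184:238,362:438]=m[184:238,362:438]; k=cv2.morphologyEx(k,cv2.MORPH_OPEN,np.ones((3,3)))
n,l,st,c=cv2.connectedComponentsWithStats(k);i=1+st[1:,4].argmax();ys,xs=np.where(l==i)
P=np.array([ray(d,x,y,12)[:2] for x,y in zip(xs,ys)],np.float32);print(st[i],cv2.minAreaRect(P))
for z in(0,200):print('salt',ray(d,413,274,43))
plan([467,293,130],-21)
E
```

```text
Traceback (most recent call last):
ValueError: attempt to get argmax of an empty sequence
```

```bash
python3 - <<'E'
from h import *
d=load('top1.png')
for n,(x,y) in dict(LB=(50,430),LT=(98,312),RB=(345,550)).items(): print(n,ray(d,x/5+355-.4,(y-275)/5+180-.4,12))
print('salt',ray(d,413,274,43))
plan([467,293,130],-21)
E
```

```text
LB [ 460.45103889 -140.03155844   12.        ]
LT [ 520.53743223 -167.37360926   12.        ]
RB [ 396.82385739 -282.63143549   12.        ]
salt [ 299.17753261 -241.51024434   43.        ]
err [ 174.7 -287.   -91.6] [-0.1  0.1 84.3] rows 22 t 0.1 f [0.2 0.9 0.3] w 1.0
[[-0.52,-0.32,0.17,0.0,0.0,0.96,1.0],[-0.54,-0.29,0.17,0.0,0.0,0.96,1.0],[-0.56,-0.25,0.17,0.0,0.0,0.96,1.0],[-0.57,-0.21,0.17,0.0,0.0,0.96,1.0],[-0.59,-0.17,0.17,0.0,0.0,0.96,1.0]]
[[-0.6,-0.13,0.17,0.0,0.0,0.96,1.0],[-0.6,-0.09,0.17,0.0,0.0,0.96,1.0],[-0.61,-0.05,0.17,0.0,0.0,0.96,1.0],[-0.61,-0.01,0.17,0.0,0.0,0.96,1.0],[-0.61,0.03,0.17,0.0,0.0,0.96,1.0]]
[[-0.61,0.07,0.17,0.0,0.0,0.96,1.0],[-0.6,0.11,0.17,0.0,0.0,0.96,1.0],[-0.59,0.15,0.17,0.0,0.0,0.96,1.0],[-0.58,0.19,0.17,0.0,0.0,0.96,1.0],[-0.57,0.23,0.17,0.0,0.0,0.96,1.0]]
[[-0.55,0.26,0.17,0.0,0.0,0.96,1.0],[-0.53,0.3,0.17,0.0,0.0,0.96,1.0],[-0.51,0.33,0.17,0.0,0.0,0.96,1.0],[-0.49,0.37,0.17,0.0,0.0,0.96,1.0],[-0.46,0.4,0.17,0.0,0.0,0.96,1.0]]
[[-0.43,0.43,0.17,0.0,0.0,0.96,1.0],[-0.4,0.46,0.17,0.0,0.0,0.96,1.0]]
```

>>> servo_tool(targets=[[-0.52,-0.32,0.05,0,0,0.96,1],[-0.54,-0.29,0.05,0,0,0.96,1],[-0.56,-0.25,0.05,0,0,0.96,1],[-0.57,-0.21,0.05,0,0,0.96,1],[-0.59,-0.17,0.05,0,0,0.96,1]])

```text
time_s: 0.52
position: [332.7, 514.4, 215.7]
orientation: [-0.0, 0.392, 0.92, -0.001]
force: [0.2, 0.4, 0.1]
width: 0.996
grip_force: 0.0
```

>>> servo_tool(targets=[[-0.6,-0.13,0.1,0,0,0.96,1],[-0.6,-0.09,0.1,0,0,0.96,1],[-0.61,-0.05,0.1,0,0,0.96,1],[-0.61,0,0.1,0,0,0.96,1],[-0.61,0.03,0.1,0,0,0.96,1]])

```text
time_s: 0.93
position: [373.0, 449.5, 203.2]
orientation: [-0.0, 0.54, 0.842, -0.0]
force: [0.2, 0.2, 1.4]
width: 0.999
grip_force: 0.0
```

>>> servo_tool(targets=[[-0.61,0.07,0.25,0,0,0.96,1],[-0.6,0.11,0.25,0,0,0.96,1],[-0.59,0.15,0.25,0,0,0.96,1],[-0.58,0.19,0.25,0,0,0.96,1],[-0.57,0.23,0.25,0,0,0.96,1]])

```text
time_s: 1.35
position: [412.7, 384.3, 171.9]
orientation: [-0.0, 0.673, 0.74, -0.0]
force: [0.7, -0.1, 0.8]
width: 1.0
grip_force: 0.0
```

>>> servo_tool(targets=[[-0.55,0.26,0.25,0,0,0.96,1],[-0.53,0.3,0.25,0,0,0.96,1],[-0.51,0.33,0.25,0,0,0.96,1],[-0.49,0.37,0.25,0,0,0.96,1],[-0.46,0.4,0.25,0,0,0.96,1]])

```text
time_s: 1.77
position: [452.1, 319.1, 140.6]
orientation: [0.0, 0.787, 0.618, -0.0]
force: [0.6, -0.4, 0.0]
width: 1.003
grip_force: 0.0
```

>>> servo_tool(targets=[[-0.43,0.43,0.17,0,0,0.96,1],[-0.4,0.46,0.17,0,0,0.96,1],[0,0,0,0,0,0,1],[0,0,0,0,0,0,1]])

```text
time_s: 2.1
position: [467.9, 293.4, 132.4]
orientation: [-0.0, 0.825, 0.565, -0.0]
force: [-0.9, 0.7, 0.2]
width: 1.001
grip_force: 0.0
```

```bash
cat >> h.py <<'E'
def wgrab(f):
    s=state(); d=viewer.get_image('wrist'); cv2.imwrite('pics/'+f,d['frame'])
    H=np.array(d['hand_eye']); Rw=rot(s).as_matrix(); Rc=Rw@H[:3,:3]; tc=Rw@H[:3,3]+np.array(s['position'])
    d['R']=Rc.T; d['t']=-Rc.T@tc; np.save('pics/'+f+'.npy',d,allow_pickle=True); return d
E
python3 - <<'E'
from h import *
d=wgrab('w1.png'); print(d['fov_y'],np.round(d['hand_eye'],2).tolist())
hsv=cv2.cvtColor(d['frame'],cv2.COLOR_BGR2HSV);m=cv2.inRange(hsv,(45,90,40),(80,255,255))
n,l,s,c=cv2.connectedComponentsWithStats(m)
for i in range(1,n):
    if s[i,4]>100: print(c[i],s[i],ray(d,*c[i],15))
plan([467,293,130],-21)
E
```

```text
69.33070861496228 [[-0.0, -0.97, -0.26, 70.15], [1.0, -0.0, -0.0, 0.08], [0.0, -0.26, 0.97, -162.33], [0.0, 0.0, 0.0, 1.0]]
[275.46963124 102.63123644] [257  90  38  27 922] [499.40619256 377.33994793  15.        ]
[275.91463415 296.40731707] [260 290  32  15 410] [430.75494176 199.95211293  15.        ]
err [-0.5 -1.7 -2.7] [-0.  -0.  -0.1] rows 1 t 2.15 f [-1.3  0.6 -0.4] w 0.999
[[-0.07,0.01,0.11,-0.01,0.0,-0.03,1.0]]
```

View pics/w1.png

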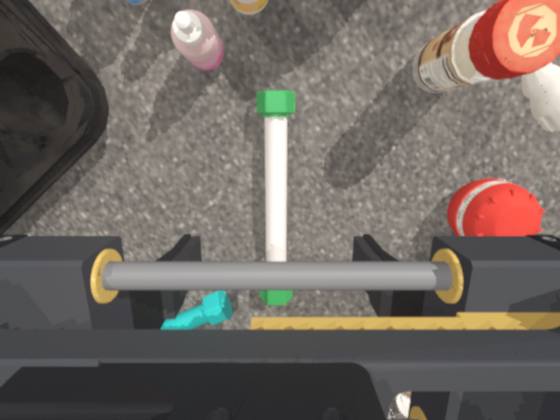

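Wrist view: the pin runs vertically along column ~276, centred and parallel between the fingers, with caps at (275,103) and (276,296). Descend and grasp.

>>> servo_tool(targets=[[-0.06,0,0.9,0,0,0,1],[0,0,0.9,0,0,0,1],[0,0,0.9,0,0,0,1],[0,0,0.9,0,0,0,0.7],[0,0,0.8,0,0,0,0.6]])

```text
time_s: 2.57
position: [466.3, 294.5, 21.8]
orientation: [-0.001, 0.824, 0.566, 0.0]
force: [0.7, -0.3, -0.3]
width: 0.92
grip_force: 0.0
```

>>> servo_tool(targets=[[0,0,0.4,0,0,0,0.5],[0,0,0.24,0,0,0,0.5],[0,0,0,0,0,0,0.4],[0,0,0,0,0,0,0.4]])

```text
time_s: 2.9
position: [467.8, 293.5, 7.6]
orientation: [-0.0, 0.825, 0.565, 0.001]
force: [0.5, 0.5, 0.2]
width: 0.631
grip_force: 0.0
```

>>> servo_tool(targets=[[0,0,0.14,0,0,0,0.3],[0,0,0,0,0,0,0.1],[0,0,0,0,0,0,0],[0,0,0,0,0,0,0],[0,0,0,0,0,0,0]])

```text
time_s: 3.32
position: [467.7, 292.8, 3.8]
orientation: [-0.0, 0.825, 0.565, 0.0]
force: [-0.3, 1.1, 0.3]
width: 0.252
grip_force: 1.0
```

>>> servo_tool(targets=[[0,0,0,0,0,0,0],[0,0,0,0,0,0,0],[0,0,0,0,0,0,0],[0,0,0,0,0,0,0]])

```text
time_s: 3.65
position: [467.6, 292.9, 3.7]
orientation: [-0.0, 0.825, 0.565, 0.0]
force: [-1.2, -0.4, 3.5]
width: 0.217
grip_force: 30.0
```

>>> servo_tool(targets=[[0,0,-0.5,0,0,0,0],[0,0,-1,0,0,0,0],[0,0,-1,0,0,0,0],[0,0,-1,0,0,0,0],[0,0,-1,0,0,0,0]])

```text
time_s: 4.07
position: [467.3, 292.2, 117.3]
orientation: [0.0, 0.825, 0.565, -0.0]
force: [0.8, 1.3, -1.4]
width: 0.222
grip_force: 30.0
```

>>> servo_tool(targets=[[0,0,-1,0,0,0,0],[0,0,-0.4,0,0,0,0],[0,0,0,0,0,0,0]])

```text
time_s: 4.32
position: [469.1, 293.6, 153.9]
orientation: [-0.0, 0.825, 0.565, 0.003]
force: [-0.5, 0.1, -1.7]
width: 0.217
grip_force: 30.0
```

```bash
python3 - <<'E'
from h import *
plan([458.6,-225,150],-24.4,claw=0)
E
```

```text
err [ -10.5 -518.6   -3.9] [ 0.2 -0.3  3.2] rows 22 t 4.3167 f [-0.5  0.1 -1.7] w 0.217
[[-0.89,0.32,0.0,0.0,0.0,0.04,0.0],[-0.89,0.33,0.0,0.0,0.0,0.04,0.0],[-0.88,0.33,0.0,0.0,0.0,0.04,0.0],[-0.88,0.33,0.0,0.0,0.0,0.04,0.0],[-0.88,0.33,0.0,0.0,0.0,0.04,0.0]]
[[-0.88,0.33,0.0,0.0,0.0,0.04,0.0],[-0.88,0.34,0.0,0.0,0.0,0.04,0.0],[-0.88,0.34,0.0,0.0,0.0,0.04,0.0],[-0.88,0.34,0.0,0.0,0.0,0.04,0.0],[-0.88,0.34,0.01,0.0,0.0,0.04,0.0]]
[[-0.88,0.35,0.01,0.0,0.0,0.04,0.0],[-0.88,0.35,0.01,0.0,0.0,0.04,0.0],[-0.88,0.35,0.01,0.0,0.0,0.04,0.0],[-0.87,0.35,0.01,0.0,0.0,0.04,0.0],[-0.87,0.35,0.01,0.0,0.0,0.04,0.0]]
[[-0.87,0.36,0.01,0.0,0.0,0.04,0.0],[-0.87,0.36,0.01,0.0,0.0,0.04,0.0],[-0.87,0.36,0.01,0.0,0.0,0.04,0.0],[-0.87,0.36,0.01,0.0,0.0,0.04,0.0],[-0.87,0.37,0.01,0.0,0.0,0.04,0.0]]
[[-0.87,0.37,0.01,0.0,0.0,0.04,0.0],[-0.87,0.37,0.01,0.0,0.0,0.04,0.0]]
```

>>> servo_tool(targets=[[-0.4,0.15,0,0,0,0,0],[-0.88,0.33,0,0,0,0,0],[-0.88,0.33,0,0,0,0.1,0],[-0.88,0.33,0,0,0,0.1,0],[-0.88,0.33,0,0,0,0.1,0]])

```text
time_s: 4.73
position: [464.1, 185.3, 148.3]
orientation: [0.0, 0.831, 0.556, -0.002]
force: [0.1, -0.2, -1.3]
width: 0.221
grip_force: 30.0
```

>>> servo_tool(targets=[[-0.88,0.34,0,0,0,0.1,0],[-0.88,0.34,0,0,0,0.1,0],[-0.88,0.34,0,0,0,0.1,0],[-0.88,0.34,0,0,0,0.1,0],[-0.88,0.34,0,0,0,0.1,0]])

```text
time_s: 5.15
position: [459.4, 67.8, 148.4]
orientation: [-0.0, 0.841, 0.541, -0.002]
force: [-0.3, -0.7, -1.9]
width: 0.221
grip_force: 30.0
```

>>> servo_tool(targets=[[-0.88,0.35,0,0,0,0.1,0],[-0.88,0.35,0,0,0,0,0],[-0.88,0.35,0,0,0,0,0],[-0.88,0.35,0,0,0,0,0],[-0.88,0.35,0,0,0,0,0]])

```text
time_s: 5.57
position: [452.8, -49.9, 148.5]
orientation: [-0.001, 0.843, 0.538, -0.002]
force: [1.4, 0.8, -1.0]
width: 0.221
grip_force: 30.0
```

```bash
python3 - <<'E'
from h import *
d=wgrab('w2.png')
plan([458.6,-225,150],-24.4,claw=0)
E
```

```text
err [   6.2 -169.5    1.2] [-0.1  0.3 -0.8] rows 8 t 5.6167 f [-0.2 -4.4 -1.3] w 0.224
[[-0.75,0.39,0.0,0.0,0.01,-0.02,0.0],[-0.75,0.39,0.0,0.0,0.01,-0.02,0.0],[-0.75,0.39,0.0,0.0,0.01,-0.02,0.0],[-0.76,0.38,0.0,0.0,0.01,-0.02,0.0],[-0.76,0.38,0.0,0.0,0.01,-0.02,0.0]]
[[-0.76,0.38,-0.01,0.0,0.01,-0.02,0.0],[-0.76,0.38,-0.01,0.0,0.01,-0.02,0.0],[-0.76,0.38,-0.01,0.0,0.01,-0.02,0.0]]
```

View pics/w2.png

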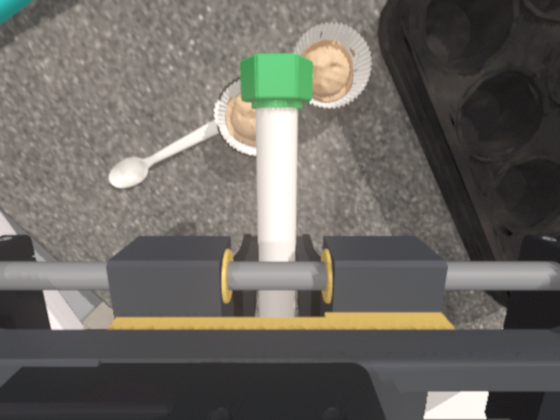

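Wrist view: the pin is held straight (cap at (276,80), rod along column 276), passing above the muffins and spoon. Continue to above the holder.

>>> servo_tool(targets=[[-0.75,0.39,0,0,0,0,0],[-0.75,0.39,0,0,0,-0.1,0],[-0.75,0.39,0,0,0,-0.1,0],[-0.75,0.39,0,0,0,0,0],[-0.75,0.39,0,0,0,0,0]])

```text
time_s: 6.03
position: [458.6, -154.7, 148.7]
orientation: [-0.001, 0.839, 0.544, -0.001]
force: [-0.0, 0.6, -0.7]
width: 0.22
grip_force: 30.0
```

>>> servo_tool(targets=[[-0.75,0.38,0,0,0,0,0],[-0.75,0.38,0,0,0,0,0],[-0.7,0.38,0.4,0,0,0,0],[0,0,0.6,0,0,0,0],[0,0,0,0,0,0,0]])

```text
time_s: 6.45
position: [460.3, -216.1, 121.7]
orientation: [-0.002, 0.84, 0.543, -0.003]
force: [-0.1, 1.1, -2.0]
width: 0.219
grip_force: 30.0
```

```bash
python3 - <<'E'
from h import *
s=state()
d=wgrab('w3.png'); hsv=cv2.cvtColor(d['frame'],cv2.COLOR_BGR2HSV);m=cv2.inRange(hsv,(45,90,40),(80,255,255))
n,l,st,c=cv2.connectedComponentsWithStats(m);i=1+st[1:,4].argmax()
X=ray(d,*c[i],s['position'][2]+11.3);print('cap in tool',c[i],st[i],rot(s).inv().apply(X-s['position']))
plan([458.6,-225,125],-24.4,claw=0)
a=grab('top','top2.png');b=grab('scene','scene2.png')
A=cv2.resize(a['frame'][150:270,340:480],None,fx=4,fy=4,interpolation=cv2.INTER_CUBIC)
B=cv2.resize(b['frame'][150:300,300:440],None,fx=3.2,fy=3.2,interpolation=cv2.INTER_CUBIC)
H=np.zeros((600,800,3),np.uint8);H[:480,:400]=A[:,80:480];H[:480,400:800]=B[:,:400];cv2.imwrite('pics/crop2.png',H)
E
```

```text
cap in tool [276.11967715  79.52685778] [ 240   53   73   55 3593] [ 90.8286587   -0.16666582 -11.54178979]
err [-2.7 -9.8  2.1] [-0.4  0.1  0.3] rows 1 t 6.5 f [-0.1  0.9 -0.7] w 0.223
[[-0.4,0.06,-0.08,-0.09,0.02,0.07,0.0]]
```

View pics/crop2.png

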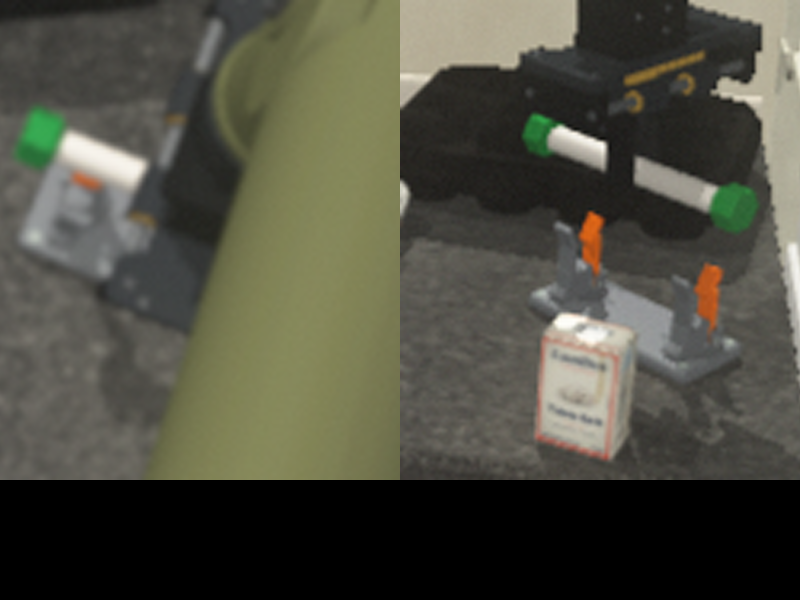

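Top crop: the pin is above the holder, with its cap over the left end. Scene crop: the pin is level above both forks, jaws at (595,240) and (712,300), nothing touching. I'll check the holder pose with a model overlay in the two cameras.

```bash
python3 - <<'E'
from h import *
from scipy.optimize import least_squares
T=load('top1.png');S=load('scene2.png')
def cen(d,lo,hi,box):
    hsv=cv2.cvtColor(d['frame'],cv2.COLOR_BGR2HSV);m=cv2.inRange(hsv,lo,hi);k=np.zeros_like(m);x0,y0,x1,y1=box;k[y0:y1,x0:x1]=m[y0:y1,x0:x1]
    n,l,s,c=cv2.connectedComponentsWithStats(k);i=[j for j in range(1,n) if s[j,4]>=8]; return sorted([(tuple(c[j].round(1)),s[j].tolist()) for j in i])
o=((3,150,100),(20,255,255)); ot=cen(T,*o,(360,175,445,235)); os_=cen(S,*o,(330,200,430,270)); print(ot,os_)
for a,b in zip(ot,os_):
    r=least_squares(lambda X:np.r_[np.array(proj(T,X))-a[0],np.array(proj(S,X))-b[0]],[460,-225,60]);print('jaw3d',r.x.round(1),r.fun.round(1))
g=cen(S,(45,90,30),(80,255,255),(330,170,430,240));print(g)
s=state();p=np.array(s['position'])
for e in(91,-91): X=p+rot(s).apply([e,0,-11.3]);print('pred cap',X.round(1),np.round(proj(S,X),1))
def draw(d,x0,y0,x1,y1,f,c,yaw):
    im=cv2.resize(d['frame'][y0:y1,x0:x1],None,fx=f,fy=f,interpolation=cv2.INTER_CUBIC)
    a=np.radians(yaw);ex=np.array([np.cos(a),np.sin(a),0]);ey=np.array([-np.sin(a),np.cos(a),0])
    def L(pts,col):
        q=[((np.array(proj(d,np.array([*c,0])+x*ex+y*ey+np.array([0,0,z])))-[x0,y0]+.5)*f).astype(int) for x,y,z in pts]
        cv2.polylines(im,[np.array(q)],True,col,1)
    for z in(0,12):L([(35,80,z),(-35,80,z),(-35,-80,z),(35,-80,z)],(0,255,255))
    for y in(58,-58):
        for dy in(8,-8):L([(-11.5,y+dy,75),(-11.5,y+dy,35),(11.5,y+dy,35),(11.5,y+dy,75)],(255,0,255))
    return im
H=np.zeros((600,800,3),np.uint8)
A=draw(T,360,180,440,240,5,(458.6,-225.1),-24.4);B=draw(S,335,200,415,280,5,(458.6,-225.1),-24.4)
H[:300,:400]=A;H[:400,400:]=B;cv2.imwrite('pics/ov1.png',H)
E
```

```text
[((np.float64(383.0), np.float64(192.1)), [379, 188, 9, 9, 47]), ((np.float64(428.1), np.float64(210.9)), [423, 207, 11, 8, 50])] [((np.float64(359.6), np.float64(224.4)), [356, 216, 8, 20, 101]), ((np.float64(395.9), np.float64(240.9)), [392, 233, 9, 20, 106])]
jaw3d [ 496.6 -178.3   53.4] [-0.7  0.4  0.8 -0.2]
jaw3d [ 447.6 -283.5   53.7] [-0.9  0.4  0.9 -0.3]
[((np.float64(342.8), np.float64(191.4)), [338, 185, 13, 14, 103]), ((np.float64(403.9), np.float64(214.4)), [397, 207, 15, 16, 175])]
pred cap [ 500.5 -131.6  136.2] [345.3 190.8]
pred cap [ 426.5 -297.8  136.3] [404.6 213.7]
```

View pics/ov1.png

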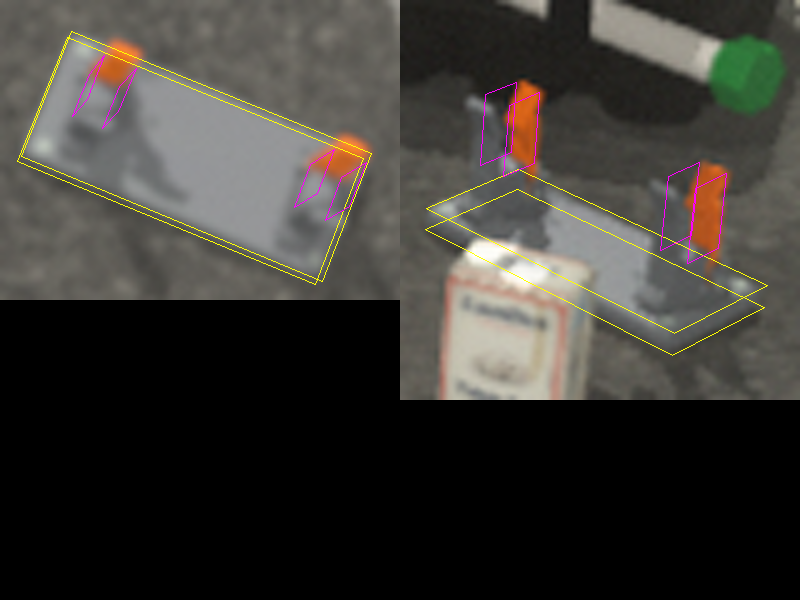

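Overlay: in the top view the plate outline fits to about 1 px, and the jaws sit at the model's +x side. The scene view agrees within its ~1 px bias (caps predicted within 1–2 px). I'm taking the seat at (458.6,-225) with tool yaw -24.6.

>>> servo_tool(targets=[[-0.35,0.07,0,-0.05,0,0.05,0],[0,0,0.3,0,0,0,0],[0,0,0.5,0,0,0,0],[0,0,0.5,0,0,0,0],[0,0,0,0,0,0,0]])

```text
time_s: 7.02
position: [460.8, -223.3, 90.9]
orientation: [-0.0, 0.84, 0.543, -0.0]
force: [-0.6, 0.5, -2.4]
width: 0.222
grip_force: 30.0
```

```bash
python3 - <<'E'
from h import *
plan([458.6,-225,65],-24.6,claw=0)
E
```

```text
err [ -2.2  -1.7 -25.9] [-0.   0.   0.4] rows 2 t 7.0167 f [-0.6  0.5 -2.4] w 0.222
[[-0.05,-0.03,0.52,0.0,0.0,0.05,0.0],[-0.05,-0.03,0.52,0.0,0.0,0.05,0.0]]
```

>>> servo_tool(targets=[[-0.05,-0.03,0.5,0,0,0.05,0],[-0.05,-0.03,0.5,0,0,0.05,0],[0,0,0,0,0,0,0],[0,0,0,0,0,0,0]])

```text
time_s: 7.35
position: [459.7, -225.7, 68.0]
orientation: [0.001, 0.842, 0.54, 0.0]
force: [0.4, 0.2, -1.5]
width: 0.221
grip_force: 30.0
```

```bash
python3 - <<'E'
from h import *
plan([458.6,-225,60],-24.6,claw=0)
S=grab('scene','scene3.png')
cv2.imwrite('pics/crop3.png',cv2.resize(S['frame'][185:285,325:425],None,fx=6,fy=6,interpolation=cv2.INTER_CUBIC))
E
```

```text
err [-1.1  0.7 -8. ] [ 0.1  0.  -0. ] rows 1 t 7.35 f [ 0.4  0.2 -1.5] w 0.221
[[0.01,-0.05,0.32,0.03,0.01,-0.01,0.0]]
```

View pics/crop3.png

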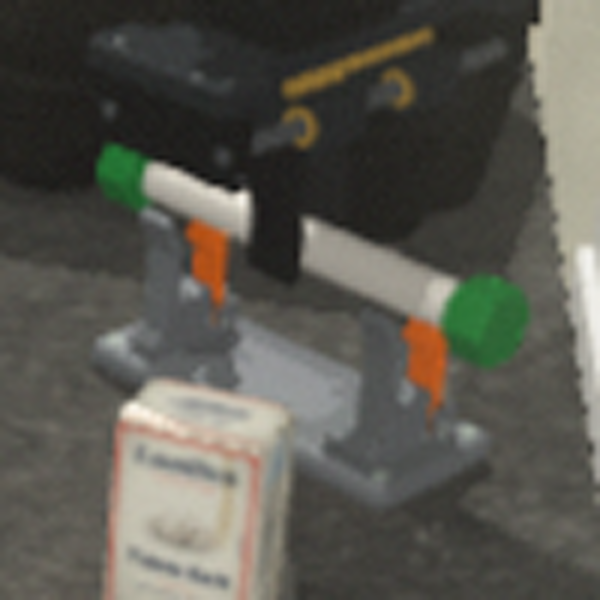

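Scene crop: the rod runs over both forks, between the grey and orange jaws ((165,215)/(208,235) and (380,320)/(427,335)), with caps at (122,178) and (487,320) outside the forks. Press down, watching the force.

>>> servo_tool(targets=[[0,-0.03,0.25,0,0,0,0],[0,0,0.25,0,0,0,0],[0,0,0,0,0,0,0]])

```text
time_s: 7.65
position: [458.4, -224.8, 55.0]
orientation: [0.0, 0.842, 0.54, 0.0]
force: [-2.0, 2.0, -1.9]
width: 0.221
grip_force: 30.0
```

>>> servo_tool(targets=[[0,0,0.16,0,0,0,0],[0,0,0.16,0,0,0,0],[0,0,0,0,0,0,0]])

```text
time_s: 7.9
position: [457.9, -224.8, 47.1]
orientation: [-0.0, 0.842, 0.54, -0.0]
force: [-4.8, 2.4, 2.8]
width: 0.219
grip_force: 30.0
```

>>> servo_tool(targets=[[0,0,0.16,0,0,0,0],[0,0,0.16,0,0,0,0],[0,0,0,0,0,0,0]])

```text
time_s: 8.15
position: [457.6, -224.7, 38.3]
orientation: [-0.0, 0.842, 0.54, -0.0]
force: [-3.0, 1.2, -6.0]
width: 0.217
grip_force: 30.0
```

>>> servo_tool(targets=[[0,0,0.12,0,0,0,0],[0,0,0.1,0,0,0,0],[0,0,0,0,0,0,0],[0,0,0,0,0,0,0]])

```text
time_s: 8.48
position: [459.7, -225.6, 33.9]
orientation: [0.002, 0.842, 0.54, 0.001]
force: [-0.3, 0.3, -7.4]
width: 0.217
grip_force: 30.0
```

>>> servo_tool(targets=[[0,0,0.06,0,0,0,0],[0,0,0.04,0,0,0,0],[0,0,0,0,0,0,0],[0,0,0,0,0,0,0]])

```text
time_s: 8.82
position: [459.9, -225.7, 33.5]
orientation: [0.001, 0.842, 0.54, 0.001]
force: [-6.6, 4.1, 11.6]
width: 0.22
grip_force: 30.0
```

```bash
python3 - <<'E'
from h import *
plan([458.6,-225,31],-24.6,claw=0)
S=grab('scene','scene4.png')
cv2.imwrite('pics/crop4.png',cv2.resize(S['frame'][185:285,325:425],None,fx=6,fy=6,interpolation=cv2.INTER_CUBIC))
E
```

```text
err [-1.3  0.7 -2.5] [ 0.2 -0.1 -0. ] rows 1 t 8.8167 f [-6.6  4.1 11.6] w 0.22
[[0.0,-0.06,0.1,0.04,-0.02,-0.01,0.0]]
```

View pics/crop4.png

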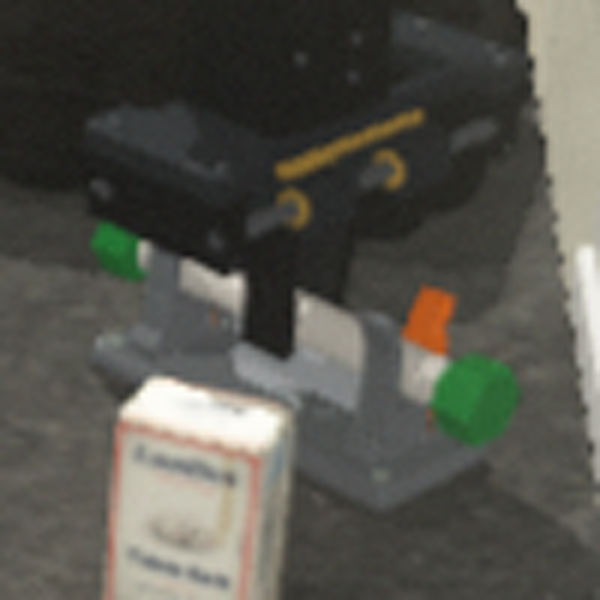

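Scene crop: the rod is down in both forks, with orange closed above it at (430,315) and caps outside the forks at (118,250) and (477,400). The floor reaction is 11.6 N at the expected height. Release and rise.

>>> servo_tool(targets=[[0,0,-0.04,0,0,0,0.2],[0,0,0,0,0,0,0.45],[0,0,0,0,0,0,0.5],[0,0,0,0,0,0,0.5],[0,0,0,0,0,0,0.5]])

```text
time_s: 9.28
position: [460.7, -226.0, 33.2]
orientation: [0.002, 0.842, 0.54, 0.002]
force: [0.6, 1.3, 0.7]
width: 0.438
grip_force: 0.0
```

>>> servo_tool(targets=[[0,0,-0.2,0,0,0,0.5],[0,0,-0.4,0,0,0,0.5],[0,0,-0.8,0,0,0,0.5],[0,0,-0.8,0,0,0,0.5],[0,0,-0.8,0,0,0,0.5]])

```text
time_s: 9.7
position: [459.5, -225.8, 109.4]
orientation: [0.002, 0.842, 0.54, 0.001]
force: [0.5, 0.2, -0.7]
width: 0.499
grip_force: 0.0
```

>>> servo_tool(targets=[[0,0,-1,0,0,0,0.5],[0,0,-1,0,0,0,0.5],[0,0,-0.6,0,0,0,0.5],[0,0,0,0,0,0,0.5],[0,0,0,0,0,0,0.5]])

```text
time_s: 10.12
position: [460.0, -225.7, 174.2]
orientation: [0.002, 0.842, 0.54, 0.002]
force: [-1.4, 0.8, -1.1]
width: 0.5
grip_force: 0.0
```

```bash
python3 - <<'E'
from h import *
S=grab('scene','scene5.png')
hsv=cv2.cvtColor(S['frame'],cv2.COLOR_BGR2HSV);m=cv2.inRange(hsv,(45,90,30),(80,255,255));m[:,:330]=0;m[:,430:]=0
n,l,s,c=cv2.connectedComponentsWithStats(m);print([(c[i].round(1),s[i,4]) for i in range(1,n) if s[i,4]>20])
a=np.radians(-24.6)
for e in(91,-91):print(np.round(proj(S,[458.6-np.sin(a)*e,-225+np.cos(a)*e,45]),1))
cv2.imwrite('pics/crop5.png',cv2.resize(S['frame'][185:285,325:425],None,fx=6,fy=6,interpolation=cv2.INTER_CUBIC))
E
```

```text
[(array([344.8, 223.9]), np.int32(92)), (array([403.7, 250.9]), np.int32(159))]
[346.8 224.4]
[404.1 251. ]
```

View pics/crop5.png

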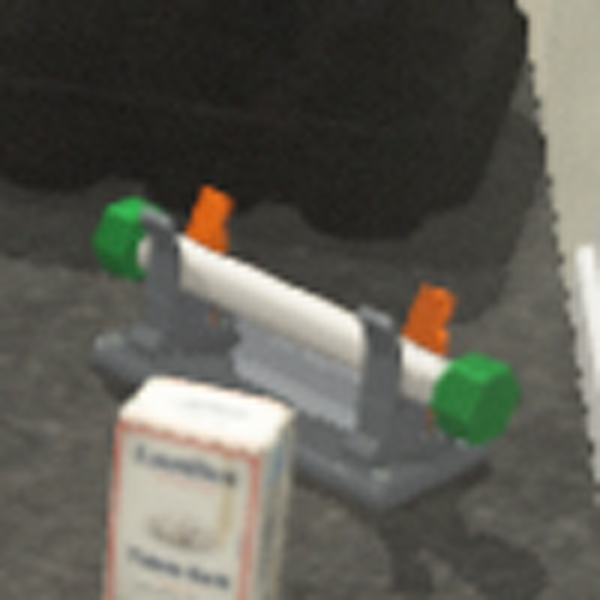

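Scene crop: the pin lies straight in both forks with caps at (125,238) and (475,398), matching the predicted seat. The jaw tops are back at their original pixels ((361,216) and (398,233)), so both are closed, and the gripper is clear.

```bash
python3 -c "
from rig import job_done; print(job_done())"
```

```text
the job is handed in; nothing more can be done
None
```

The white rolling pin is seated in both fork clips with both orange jaws closed and the gripper clear; I handed the job in at about 10 s of the 42 s allowed, and no verdict came back.

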